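# Slide the red headphone amp up the sloping stand

### The arm

A 6-joint arm with a two-finger parallel gripper is mounted at the origin on the work surface. World frame = base frame: x ahead of the robot, y to its left, z up, the work surface at z = 0. Lengths are in m, angles in rad, forces in N, time in s.
With the tool pointing down it reaches from about 0.25 to 0.8 m from the base axis. Payload 8.5 kg.
Tool frame: the origin (TCP) lies on the centre line of the jaws, within the pads' length; the fingertips stand 19 mm ahead of it and the grasp point (between the pads) is the TCP; y points along the fingers, x is the direction in which the jaws open and shut, and the axes are right-handed (so a half turn about y gives the same grasp; the last joint's range is limited). The gripper opens to 85 mm and grips with 20 to 120 N. Pads are 22 mm wide; open, the fingers measure 114 mm over their backs; the gripper's body (76 mm by 85 mm) begins 54 mm behind the grasp point. The pads swing forward as they close: fully open they stand 13 mm farther back than shut.
Start: joints at [1.139, 0.238, -0.013, 1.319, 0, 1.571], TCP at [0.22, 0.477, 0.25] pointing down, gripper open.
Joint ranges: [-2.66, 2.66], [-1.03, 1.9], [-1.14, 1.46], [-1.82, 2.27], [-1.45, 1.34], [-3.14, 3.14]. Speed limits (rad/s): [2.22, 2.22, 2.79, 3.14, 3.14, 3.14].

### API

Orientations are given as a rotation vector (axis times angle).
In Python, from bench import env, jaws, kin, viewer gives the robot as it stands. Calls block until the motion is done:
- env.move_pose(position, orientation): joint-space move of the TCP to a pose.
- env.move_straight(position, frame=None, speed=0.15, force_limit=None): straight line of the TCP; frame=None keeps the orientation; speed is the mean speed in m/s. With force_limit (N) it stops when the force on the tool has changed by that much, and returns True; else False.
- env.move_joints(angles): joint-space move.
- jaws.grip(opening, squeeze=None): finger opening in m; squeeze is the grip in N (None keeps the last); returns when the fingers have stopped.
- env.sleep(seconds).
- kin.ik(position, orientation): joint angles nearest the present ones, or None.
- env.state(): the state.
- viewer.capture(name): name is "side" or "top" or "wrist"; returns (picture, depth): 480x640x3 uint8, red, green, blue; 480x640 float32, m along the optical axis (not along the pixel's ray), 0 where there is no reading.
- viewer.camera_params(name): a dict with "intrinsics" (3x3 intrinsics, pixels), "k1" (the pictures are not rectified: a ray, as slopes to the right and down, at radius r is drawn at 1 + k1 r^2 times it, then the intrinsics apply), "world_to_cam" (4x4, takes a point from world to camera coordinates); the wrist camera has in their place "T_tool_cam" (4x4, takes a point from camera to tool coordinates, whose origin is the TCP and whose axes are the tool frame's). Camera axes: x right, y down, z forward; pixel columns grow to the right and rows downward; lengths in m; the calibration is good to about 2 mm. A picture is of the moment at which its call begins: read the wrist's pose just before it. camera_params takes no time and is no camera call.
A pose or a line that the arm cannot do raises env.MotionError and nothing moves.
- env.hand_in(): hands the job in, once; it reports no verdict.
The state is a dict: "time": time; "q": joint angles; "joint_velocities": joint speeds; "joint_torque": joint torques, N m; "ee_pos": TCP position; "orientation": TCP orientation; "wrist_force": force on the tool from outside, world axes, zero at the start; "torque": the same for the moment, N m; "width": finger opening in m.
Only numpy, scipy, OpenCV 4.12 (cv2) and the standard library are available. Lean on these libraries where they do the work, as an engineer would, in place of code of your own. Each camera call takes 0.05 s, during which the arm holds its last target. There are 200 camera calls.

### The job

Push the red headphone amplifier from the desk up the sloping stand until its far face rests squarely against the brass rail at the top, and leave it there. Slide it, do not lift it, and leave the blue and the cream amplifier where they are.

Things in the scene. Friction and masses are not known exactly. Their poses are not given: they have to be found in the camera images.
- red_amp_center (a point): Red headphone amplifier: loose metal box, 56 mm deep (x), 66 mm wide (y), 36 mm tall, 0.2 to 0.4 kg; two black knobs rise 10 mm above its top. This point is the box's centre, 18 mm above its underside. It starts on the desk in one of three places in front of the stand's low edge, its +x roughly towards the brass rail (up to about 6 degrees off).
- blue_amp_center (a point): Blue headphone amplifier: loose metal box, 56 mm deep (x), 66 mm wide (y), 36 mm tall, 0.2 to 0.4 kg; two black knobs rise 10 mm above its top. This point is the box's centre, 18 mm above its underside. It stands on the desk beside the others and must stay there.
- cream_amp_center (a point): Cream-white headphone amplifier: loose metal box, 56 mm deep (x), 66 mm wide (y), 36 mm tall, 0.2 to 0.4 kg; two black knobs rise 10 mm above its top. This point is the box's centre, 18 mm above its underside. It stands on the desk beside the others and must stay there.
- stand: Fixed grey wedge, 360 mm wide (y). Level frame, origin on the desk, mid low edge, which is flush with the desk; +x uphill. Deck rises at 0.15 rad; 120 mm up it stands a brass stop rail, full width, 24 mm high, face square to the deck. A box home against it has its centre at x 88, z 32 mm; the smooth deck still holds it by friction. The boxes start 42 to 62 mm before the low edge, 110 mm apart.
Things that resemble listed ones, but are neither listed nor needed, are in the scene too. Of the things that look like the part that bears red_amp_center, the largest one is meant.

How it is judged:
At the end, for the whole second after the job is handed in: The red amplifier lies flat on the stand's deck (upright within 14 degrees, centre height within 10 mm), its far face within 12 mm of the brass rail and square to it within 11 degrees; the blue and cream amplifiers are within 20 mm of where they began (x of red_amp_center in the frame of stand between 0.076 and 0.098 m and z of red_amp_center in the frame of stand between 0.022 and 0.042 m and y of red_amp_center in the frame of stand between -0.17 and 0.17 m and angle between the y axis of red_amp_center and the y axis of stand, either way round below 0.2 rad and angle between red_amp_center's own z axis and vertical below 0.25 rad and distance of each of blue_amp_center, cream_amp_center from where it was at the start of the episode below 0.02 m); the robot touches nothing.
It fails at once if the red amplifier is lifted (20 mm or more off the desk or the deck) (height (world z) of red_amp_center above 0.052 m or (x of red_amp_center in the frame of stand below 0 m and height (world z) of red_amp_center above 0.044 m)).
It fails at once if the blue amplifier is moved by more than 20 mm (distance of blue_amp_center from where it was at the start of the episode above 0.02 m).
It fails at once if the cream amplifier is moved by more than 20 mm (distance of cream_amp_center from where it was at the start of the episode above 0.02 m).
It also fails if it takes over 32 s, if anything falls off the work surface, if the arm or the gripper's body presses on something with over 40 N, if the wrist force passes 120 N, or if a joint passes its speed limit or range.

## Working session

There is one attempt and no reset: what is moved stays moved. The work goes in short steps, each a Python script; the robot and the scene stay as the last script left them, time stands still between calls to the robot, and variables do not carry over. Pictures are saved under pics/ and viewed, about 8 in all and at most 12, crops included, and the job is handed in when it is done.

```bash
mkdir -p pics; ls; python3 - <<'E'
from bench import env,jaws,kin,viewer
import cv2,numpy as np
for n in ("top","side"):
    p,d=viewer.capture(n); cv2.imwrite(f"pics/{n}0.png",p[:,:,::-1]); np.save(f"pics/{n}0.npy",d)
    print(n,viewer.camera_params(n))
s=env.state();print(s)
E
```

```text
pics
top {'intrinsics': array([[593.74762301,   0.        , 322.7786861 ],
       [  0.        , 593.74762301, 241.44298595],
       [  0.        ,   0.        ,   1.        ]]), 'k1': -0.04155925275863729, 'world_to_cam': array([[-0.00491187, -0.99994256, -0.00952595, -0.00992847],
       [-0.98634444,  0.00641285, -0.16457073,  0.53884937],
       [ 0.16462237,  0.00858751, -0.98631928,  0.95398862],
       [ 0.        ,  0.        ,  0.        ,  1.        ]])}
side {'intrinsics': array([[529.19701223,   0.        , 311.95867182],
       [  0.        , 529.19701223, 240.84921766],
       [  0.        ,   0.        ,   1.        ]]), 'k1': -0.1279511722542936, 'world_to_cam': array([[ 0.75421078, -0.6562676 ,  0.02188457, -0.41292708],
       [-0.42220396, -0.51020149, -0.74929183,  0.25933566],
       [ 0.5029015 ,  0.55588422, -0.66187825,  0.60289394],
       [ 0.        ,  0.        ,  0.        ,  1.        ]])}
{'time': 0.1, 'q': array([ 1.13896712e+00,  2.38719286e-01, -1.41663930e-02,  1.31919290e+00,
        9.93994893e-06,  1.57080400e+00]), 'joint_velocities': array([-1.01983431e-03,  1.06292048e-03,  1.87689251e-03,  3.10981933e-04,
        8.81835890e-05,  9.69461511e-04]), 'joint_torque': array([ 1.20053213e-03, -5.39719033e+01,  3.46997738e+01,  1.33862704e-02,
        7.12680867e-05,  8.86906378e-06]), 'ee_pos': array([0.21958279, 0.4764939 , 0.24974407]), 'orientation': array([-1.38378646, -0.88469787,  0.8864803 ]), 'wrist_force': array([-0.46132886,  0.16493472, -0.11580916]), 'torque': array([ 0.00728903,  0.00826923, -0.00588703]), 'width': 0.08555176891779048}
```

View pics/top0.png

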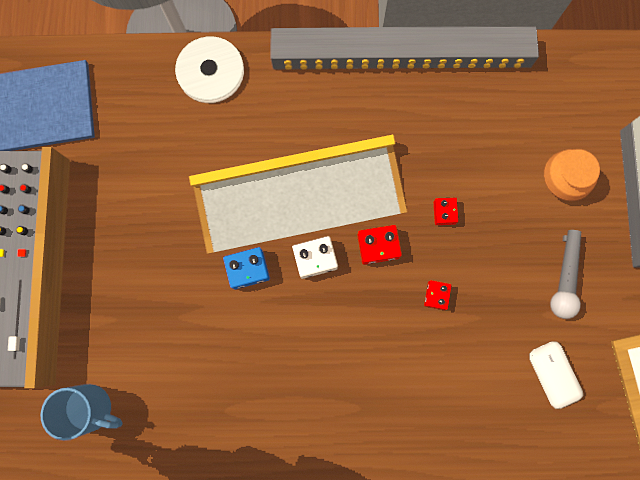

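View pics/side0.png

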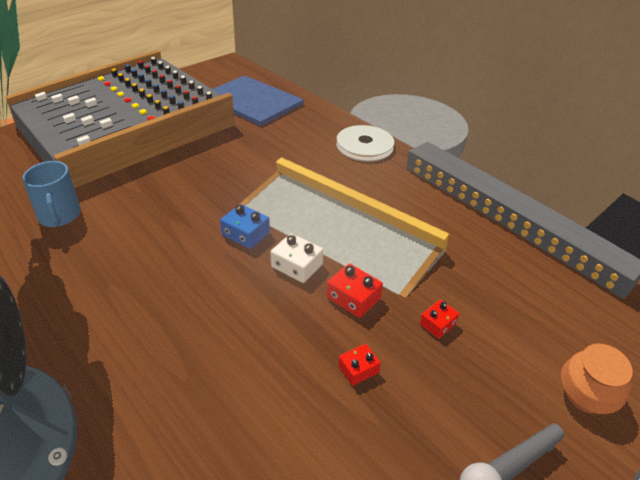

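The top view shows the large red amp at (380,245), at the right end of the stand. Cream is at (315,257) and blue at (245,268). The two small red boxes, at (446,211) and (438,295), are decoys. The yellow rail runs from (190,180) to (395,140).

```bash
cat > h.py <<'E'
from bench import env,jaws,kin,viewer
import cv2,numpy as np
def cloud(name,pd=None):
    p,d=pd or viewer.capture(name); c=viewer.camera_params(name); K=c["intrinsics"]
    v,u=np.mgrid[:480,:640]
    D=np.array([c["k1"],0,0,0,0])
    n=cv2.undistortPoints(np.stack([u,v],-1).reshape(-1,1,2).astype(float),K,D).reshape(480,640,2)
    P=np.dstack([n*d[...,None],d]); M=np.linalg.inv(c["world_to_cam"])
    W=P@M[:3,:3].T+M[:3,3]; W[d==0]=np.nan
    return p,W
def big(mask):
    n,l,s,_=cv2.connectedComponentsWithStats(mask.astype(np.uint8)); return l==1+np.argmax(s[1:,4])
def masks(p):
    h=cv2.cvtColor(p,cv2.COLOR_RGB2HSV); H,S,V=[h[...,i].astype(int) for i in range(3)]
    return dict(red=((H<5)|(H>175))&(S>200)&(V>120), blue=(H>100)&(H<115)&(S>170)&(V>150), rail=(H>22)&(H<32)&(S>180)&(V>180))
def box(W,m,zt):
    q=W[m]; q=q[np.abs(q[:,2]-zt)<.005]
    r=cv2.minAreaRect((q[:,:2]*1000).astype(np.float32)); return r,len(q),np.median(q[:,2])
E
python3 - <<'E'
from h import *
p,W=cloud("top")
m=masks(p)
for k in ("red","blue"): print(k,box(W,big(m[k]),.036))
h=cv2.cvtColor(p,cv2.COLOR_RGB2HSV)
reg=np.zeros((480,640),bool); reg[220:285,285:345]=1
print("cream",box(W,big(reg&(h[...,1]<40)&(h[...,2]>215)),.036))
q=W[big(m["rail"])]; q=q[~np.isnan(q[:,0])]; print("rail z",np.percentile(q[:,2],[2,50,98])*1e3)
q=q[q[:,2]>np.percentile(q[:,2],50)-.004]; print("railtop",cv2.minAreaRect((q[:,:2]*1000).astype(np.float32)))
poly=cv2.fillPoly(np.zeros((480,640),np.uint8),[np.array([[212,200],[385,165],[393,200],[220,238]])],1)>0
d=W[poly]; d=d[~np.isnan(d[:,0])]
A=np.c_[d[:,:2],np.ones(len(d))]; c=np.linalg.lstsq(A,d[:,2],rcond=None)[0]
print("deck",c,"slope",np.arctan(np.hypot(*c[:2])),"yaw",np.degrees(np.arctan2(c[1],c[0])), "rms",np.std(A@c-d[:,2]))
desk=W[320:380,200:400].reshape(-1,3); print("desk z",np.nanmedian(desk[:,2]))
s=env.state(); print(cv2.Rodrigues(s["orientation"])[0].round(3), s["time"])
E
```

```text
red (((536.781005859375, -108.40713500976562), (55.60000991821289, 65.62342071533203), 8.865910530090332), 1070, np.float64(0.03609474941367019))
blue (((497.61907958984375, 118.4620361328125), (54.97483444213867, 64.05477905273438), 14.708503723144531), 997, np.float64(0.03587940452646299))
cream (((515.8096923828125, 1.7881889343261719), (54.346275329589844, 64.47187042236328), 14.605966567993164), 961, np.float64(0.035861475313408))
rail z [38.98954973 42.83490394 46.80473888]
railtop ((683.4832763671875, 39.79872131347656), (17.40945816040039, 357.98040771484375), 11.531659126281738)
deck [ 0.14766449  0.02965244 -0.08347574] slope 0.14948873146958988 yaw 11.354524794930496 rms 0.0019649655053099644
desk z -0.0001266203795855514
[[ 0.418 -0.    -0.908]
 [ 0.908 -0.001  0.418]
 [-0.001 -1.     0.   ]] 0.15
```

```bash
cat >> h.py <<'E'
yaw=np.radians(11.45); O=np.array([.5623,.0152,0])
X=np.array([np.cos(yaw),np.sin(yaw),0]); Y=np.array([-X[1],X[0],0]); Z=np.array([0,0,1.])
T=.30; a=np.sin(T)*X-np.cos(T)*Z
def rv(s):
    x=s*Y; return cv2.Rodrigues(np.stack([x,a,np.cross(x,a)],1))[0].ravel()
L=.016  # TCP to tip at this opening (estimate)
def tcp(x,y,z):   # tip-front corner's stand x, tip centre height z
    return O+(x-.011*np.cos(T))*X+y*Y+z*Z-L*a
def rep(): 
    p,W=cloud("top"); m=big(masks(p)["red"])
    q=W[m]; q=q[~np.isnan(q[:,0])]; return p,W,m
E
python3 - <<'E'
from h import *
y=-.116
hi=tcp(-.115,y,.16)
q0=env.state()["q"]
for s in (1,-1): print(s,kin.ik(hi,rv(s)),kin.ik(tcp(-.115,y,.011),rv(s)),kin.ik(tcp(.07,y,.021),rv(s)))
sols={s:kin.ik(hi,rv(s)) for s in (1,-1)}
s=min((s for s in sols if sols[s] is not None),key=lambda s:np.abs(sols[s]-q0).max())
jaws.grip(.035)
env.move_pose(hi,rv(s))
hit=env.move_straight(tcp(-.115,y,.012),speed=.1,force_limit=10)
st=env.state(); print(s,hit,st["time"],st["ee_pos"],st["wrist_force"],st["width"])
p,_=viewer.capture("side"); cv2.imwrite("pics/s1.png",p[150:430,180:560,::-1])
E
```

```text
1 [-0.36077667  0.02182702 -0.51991014  0.77283241  0.15778456 -0.54024967] [-0.36077667  0.22354242 -0.76749964  0.32352752  0.15778456 -0.54024967] [-0.18590587  0.42748079 -0.38807723  0.4761148   0.11142001 -0.37007845]
-1 [-0.36077667  0.02182702 -0.51991014  0.77283241  0.15778456  2.60134299] [-0.36077667  0.22354242 -0.76749964  0.32352752  0.15778456  2.60134299] [-0.18590587  0.42748079 -0.38807723  0.4761148   0.11142001  2.7715142 ]
-1 False 4.6417 [ 0.45801047 -0.12447047  0.02772549] [-0.4689565  -0.9609349   0.53395252] 0.03467780753839776
```

View pics/s1.png

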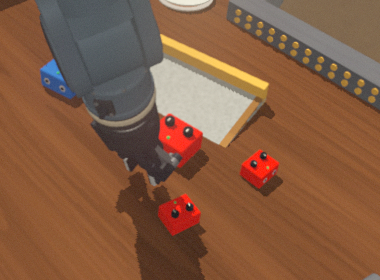

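The fingers are down behind the red amp (crop ~(155,160)), and the decoy at (180,213) is clear. Next I push across the desk and up the slope.

```bash
python3 - <<'E'
from h import *
y=-.116
def go(x,z,v,f):
    h=env.move_straight(tcp(x,y,z),speed=v,force_limit=f); st=env.state()
    tip=st["ee_pos"]+L*a-O; print(h,round(st["time"],2),"x_tip",round(tip@X+.011*np.cos(T),4),"z",round(tip[2],4),"F",(st["wrist_force"]@X).round(2),st["wrist_force"].round(1)); return h
go(-.09,.012,.05,12)
if not go(0,.012,.05,15):
    if not go(.045,.019,.04,15): go(.070,.0228,.02,10)
p,W=cloud("top"); cv2.imwrite("pics/t2.png",p[100:320,150:480,::-1].repeat(2,0).repeat(2,1))
E
```

```text
False 5.34 x_tip -0.0901 z 0.0118 F -0.14 [-0.2  0.2 -0.6]
False 7.29 x_tip -0.0001 z 0.0121 F -0.97 [-0.9 -0.5 -1.6]
False 8.58 x_tip 0.0451 z 0.0192 F 0.23 [ 0.   1.  -0.9]
True 9.44 x_tip 0.061 z 0.0207 F 0.77 [ 0.7  0.3 -0.1]
```

View pics/t2.png

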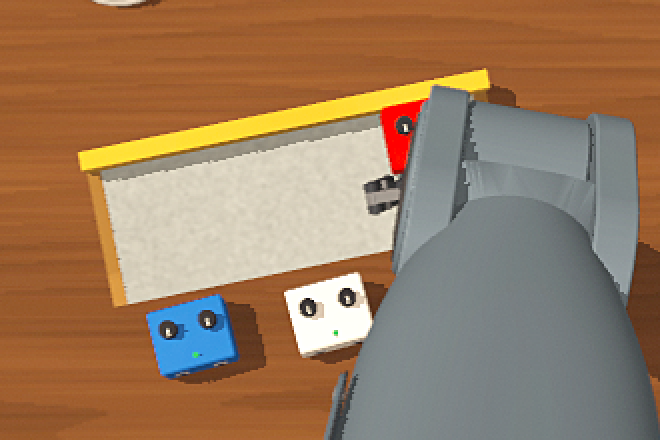

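It stopped at x_tip 61 mm, against an expected 61.5 mm for contact with the rail. The box appears to touch the rail at crop (405,105). I'll retreat and check.

```bash
python3 - <<'E'
from h import *
env.move_straight(tcp(.02,-.116,.022),speed=.06)
env.move_straight(tcp(-.06,-.116,.12),speed=.15)
q=env.state()["q"].copy(); q[0]+=1.5; q[1]-=.2; env.move_joints(q)
p,W=cloud("top"); m=masks(p)
cv2.imwrite("pics/t3.png",p[100:320,150:480,::-1].repeat(2,0).repeat(2,1))
q=W[big(m["red"])]; q=q[~np.isnan(q[:,0])]-O
R=np.c_[q@X,q@Y,q[:,2]]
c,s=np.cos(.15),np.sin(.15)
D=np.c_[R[:,0]*c+R[:,2]*s,R[:,1],-R[:,0]*s+R[:,2]*c]   # deck frame
t=D[np.abs(D[:,2]-.036)<.005]
print("deck frame top (expect centre u 92, h 36):",cv2.minAreaRect((t[:,:2]*1000).astype(np.float32)),np.median(t[:,2]),len(t),"h pct",np.percentile(D[:,2],[5,50,95]).round(4))
A=np.c_[t[:,:2],np.ones(len(t))]; print("plane tilt vs deck",np.linalg.lstsq(A,t[:,2],rcond=None)[0])
print("blue",box(W,big(m["blue"]),.036))
h=cv2.cvtColor(p,cv2.COLOR_RGB2HSV)
reg=np.zeros((480,640),bool); reg[220:285,285:345]=1
print("cream",box(W,big(reg&(h[...,1]<40)&(h[...,2]>215)),.036))
print(env.state()["time"],env.state()["ee_pos"])
E
```

```text
deck frame top (expect centre u 92, h 36): ((91.94532012939453, -114.61450958251953), (65.97865295410156, 55.25016403198242), 89.7909164428711) 0.03581139676350038 1040 h pct [0.0317 0.0357 0.0392]
plane tilt vs deck [0.01316204 0.00073365 0.03475542]
blue (((497.8781433105469, 118.4891586303711), (55.16017532348633, 64.19599914550781), 15.129683494567871), 1012, np.float64(0.03589133366456976))
cream (((515.611083984375, 1.7003631591796875), (54.58414840698242, 64.64048767089844), 14.681440353393555), 964, np.float64(0.035960824456089946))
13.9083 [0.1503974  0.50369883 0.23969867]
```

View pics/t3.png

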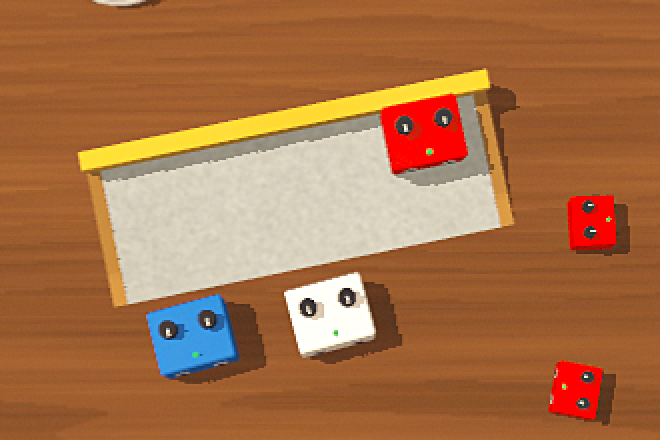

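The red amp sits flat and square against the rail (crop (425,135)). Blue and cream haven't moved, and the arm is clear.

```bash
python3 -c "
from bench import env
env.hand_in()"
```

```text
the job is handed in; nothing more can be done
```

The red amplifier is up the stand and resting squarely against the brass rail. I slid it there with two parted, forward-tilted fingers pushing low on its near face. The job was handed in at about 14 s of the 32 s allowed; no verdict was reported.

- **Push:** it stopped on contact at a fingertip position of 61 mm, against 61.5 mm expected at the rail.
- **Red amplifier:** its centre measured 91.9 mm up the deck (about 92 mm expected when home). It was square within about 0.2° and its top was 35.8 mm above the deck (36 mm nominal). Its top face was about 0.013 rad off parallel to the deck, which is within depth noise.
- **Blue and cream amplifiers:** both were within 0.3 mm of where they started.
- **Robot:** the arm was retracted well clear, touching nothing.

None of the checks failed or disagreed.

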